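Wind the vertical slide to its setting with the crank

ROBOT

A 6-joint arm with a two-finger parallel gripper is mounted at the origin on a cart in front of the work surface, level with it; the furniture and walls round the work are solid. World frame = base frame: x ahead of the robot, y to its left, z up, the work surface at z = 0. Lengths are in m, angles in rad, forces in N, time in s.
With the tool pointing down it reaches from about 0.25 to 0.725 m from the base axis. Payload 4 kg.
Tool frame: the origin (TCP) lies on the front face of the gripper's body, between the roots of the fingers; the fingertips stand 73 mm ahead of it and the grasp point (between the pads) lies 54 mm ahead of it; z points along the fingers, y is the line along which they close (so a half turn about z gives the same grasp; the last joint's range is limited). The gripper opens to 85 mm and grips with 20 to 120 N. Pads are 22 mm wide; open, the fingers measure 114 mm over their backs; the gripper's body (76 mm by 85 mm) begins 54 mm behind the grasp point. The pads swing forward as they close: fully open they stand 13 mm farther back than shut.
Start: joints at [-1.106, 0.241, 0.005, 1.335, 0, 1.571], TCP at [0.224, -0.447, 0.304] pointing down, gripper open.
Joint ranges: [-2.72, 2.72], [-1.05, 1.87], [-1.09, 1.28], [-1.99, 2.15], [-1.42, 1.44], [-3.14, 3.14]. Speed limits (rad/s): [2.79, 2.79, 3.14, 3.14, 3.14, 3.14].

INTERFACE

Orientations are given as a unit quaternion [x, y, z, w].
In Python, from workcell import bot gives the robot as it stands. The module is installed in compiled form; this text tells all that it offers.
- The arm moves only by the tool step_arm, never from a script. Its argument "rows" is a list of rows, each a list of 2 entries, a list of its own where there are three numbers: the shift along the tool's x, y, z in mm, then the turn about the tool's z in degrees. A call has 1 to 12 rows; each row is the pose to reach, as a shift and turn from the pose commanded when the call began, along the tool's axes at that moment; what a row does not reach only later rows make up. A row lasts 1/8 s, in which the tool goes at most 62.5 mm and 10.7 degrees, less where a joint would pass 70% of its speed; a pose out of reach is approached as far as the arm can. A call with a gripper value outside its range is refused whole. "claw" is the gripper's target within -1 to 1 (shut at 1, half-way at 0, fully open at -1), set as the call begins (left out, the last holds). The fingers move at their own pace and stop on an object; the grip force is fixed at half the most. Time passes only in rows, so rows that repeat a pose let the fingers close. It gives the time, the measured TCP pose, the force, the opening and the grip force at its end, in the units of the state.
- bot.get_obs(): the state, without advancing time (a new reading comes with each control period).
- bot.camera(name): name is "scene" or "top" or "wrist"; returns (picture, depth): 384x512x3 uint8, red, green, blue; 384x512 float32, m along the optical axis (not along the pixel's ray), 0 where there is no reading.
- bot.camera_params(name): a dict with "fx", "fy", "cx", "cy" (pixels), "D" ([k1, k2, p1, p2, k3] as OpenCV has them; the pictures are not rectified), "pose" (4x4, takes a point from camera to world coordinates). Camera axes: x right, y up, looking along -z (the intrinsics and any distortion apply to the point x, -y, -z); pixel columns grow to the right and rows downward; lengths in m; the calibration is good to about 2 mm. A picture is of the moment at which its call begins: read the wrist's pose just before it. camera_params takes no time and is no camera call; for the wrist camera it gives the pose at the moment of the call.
- bot.job_done(): hands the job in; it is judged then, once.
Trained networks look in the newest picture that a camera, given by its name, has taken for a name from the list of things; names that differ only in an ending like _2 or _b are one class to them, and where a whole thing is asked for, a point or a joint stands for the part that bears it (a point fixed in the world has none). Each returns a list of dicts, best first, with "score" (0 to 1); they miss things now and then, are a little off and sometimes report something else, mostly with a low value. They report only what shows in the picture. A call takes as long as a camera call.
- bot.trace(target, camera): "pixels" (384x512 bool, what is visible of it) and "uv" ([column, row] in pixels, amid what is visible of it).
The state is a dict: "clock": time; "joint_pos": joint angles; "joint_vel": joint speeds; "tau": joint torques, N m; "eef_pos": TCP position; "tool_rot": TCP orientation; "ft_force": force on the tool from outside, world axes, zero at the start; "ft_torque": the same for the moment, N m; "grip_width": finger opening in m; "grasp_force": force on a finger pad.
Only numpy, scipy, OpenCV 4.12 (cv2) and the standard library are available. Lean on these libraries where they do the work, as an engineer would, in place of code of your own. Each camera call takes 0.05 s, during which the arm holds its last target. There are 200 camera calls.

TASK

Bring the small grey milling slide to its next setting: take the loose crank out of the wooden tool block, put its square end fully home in the socket on top of the slide, and wind clockwise until the white line on the black dial points at the red marker. Let go, leave the crank standing in the socket, and do not disturb the marker or the other things on the bench.

Things in the scene. Friction and masses are not known exactly. Their poses are not given: they have to be found in the camera images.
- mill_slide: Grey vertical milling slide, fixed on the desk: base 120 x 100 mm, 131 mm high, column at its back (+x), T-slotted steel saddle in front, dial and socket on top. Origin under the dial's axis, at desk level. The socket turns stiffly (about 0.15 N m) about that vertical axis and carries the dial; clockwise from above raises the saddle. It stays where it is left.
- socket_mouth (a point): Centre of the mouth of the square socket in the middle of the dial, 130 mm above the desk. Socket 14 mm square with vertical walls, 30 mm deep, blind. Does not turn. It starts near its lower stop, so only clockwise leads to the marker, 2.1 to 5.9 rad on; the upper stop lies beyond it.
- socket_floor (a point): Centre of the socket's flat floor, 30 mm below socket_mouth. This point does not turn. The dial was re-zeroed by hand, so the white line does not tell where the sides of the square point: find it by feel (press lightly, turn the crank on some 10 to 15 degrees at a time until it drops in) or by eye. The square takes the shank within about 10 degrees either way.
- dial_line (a point): Outer end of the white line on the black dial ring (54 mm diameter, top at about 129 mm), 27 mm from the socket's axis. Turns with the socket.
- marker_tip (a point): Inner tip of the red setting marker that is clipped on the fixed aluminium scale ring (79 mm diameter, 10 degrees a division) round the dial, 27 mm from the socket's axis; the marker stands 3 mm above the scale. The white line is set when its outer end meets this tip.
- tool_block: Drilled hardwood block, 74 x 120 x 60 mm, fixed on the desk, origin under its centre. The crank stands in a round hole, 19 mm wide and 58 mm deep, at y = +30 mm, its arm resting on the block's top; short cutters stand in the other half, up to 17 mm above its top.
- crank_hub (a point): Centre of the crank's hub, a dark steel block right above the shank: 26 mm along the arm, 18 mm across it (grasp across these 18 mm), 23 mm high. z up along the shank; the arm runs from the hub along -x, 16 mm wide, 10 mm thick, its top 11.5 mm below this point. Crank 0.27 kg, 111 mm high. Seated in the socket, this point is 45.5 mm above socket_mouth.
- crank_knob (a point): Centre of the crank's black handle, an upright round grip 22 mm wide and 44 mm high at the end of the arm, 60 mm from the shank's axis and 15.5 mm higher than crank_hub (same axes). It spins freely on its pin, so the hand need not turn while it leads the grip round in a circle. In the socket the crank has about 10 degrees of play either way.
- crank_tip (a point): Centre of the lower end of the crank's shank, 75.5 mm below crank_hub (same axes). The lowest 36 mm are 12 mm square with sides along x and y, the last 6 mm tapered to 6 mm; above that it is round, 14 mm. At the start it is 6 mm above the desk, 54 mm deep in the block.
- spanner_13: Combination spanner lying at the front edge; to be left alone.
- screwdriver_red: Red screwdriver lying at the front edge; to be left alone.
- tape_measure: Yellow tape measure; to be left alone.

How it is judged:
By the outcome, as a careful person would: the job done as asked, in the order asked, and still so for the second after the job is handed in, with the robot touching nothing.
It also fails if it takes over 64 s, if anything falls off the work surface, if the arm or the gripper's body presses on something with over 40 N, if the wrist force passes 120 N, or if a joint passes its speed limit or range.

## Working session

There is one attempt and no reset: what is moved stays moved. The work goes in short steps, Python scripts to look and compute and a tool call to move; the robot and the scene stay as the last step left them, time stands still between calls to the robot, and variables do not carry over. Pictures are saved under pics/ and viewed, at most 13 in all, crops included, and the job is handed in when it is done.

Besides the shell and the picture viewer there is one more tool, called after "Request:" as name([rows], argument=value, ...), one row to a line, values as JSON. step_arm: Moves the arm, as the interface text tells. Its arguments: {"type":"object","properties":{"rows":{"type":"array"},"claw":{"type":"number"}},"required":["rows"]}

```bash
mkdir -p pics
cat > h.py <<'E'
import numpy as np, cv2
from workcell import bot
def px2w(cam,u,v,d=None,z=None,P=None):
    P=P or bot.camera_params(cam)
    K=np.array([[P['fx'],0,P['cx']],[0,P['fy'],P['cy']],[0,0,1.]])
    n=cv2.undistortPoints(np.array([[[u,v]]],float),K,np.array(P['D'],float))[0,0]
    T=np.array(P['pose']); r=T[:3,:3]@np.array([n[0],-n[1],-1.]); o=T[:3,3]
    s=d if d is not None else (z-o[2])/r[2]
    return o+s*r
def w2px(cam,p,P=None):
    P=P or bot.camera_params(cam); T=np.array(P['pose'])
    c=T[:3,:3].T@(np.array(p)-T[:3,3])
    K=np.array([[P['fx'],0,P['cx']],[0,P['fy'],P['cy']],[0,0,1.]])
    return cv2.projectPoints(np.array([[c[0],-c[1],-c[2]]]),np.zeros(3),np.zeros(3),K,np.array(P['D'],float))[0][0,0]
def save(cam,name):
    P=bot.camera_params(cam); im,d=bot.camera(cam); cv2.imwrite('pics/'+name,im[:,:,::-1]); return im,d,P
E
python3 - <<'E'
from h import *
np.set_printoptions(precision=4,suppress=True)
for c in ['top','scene']:
    im,d,P=save(c,c+'0.png'); print(c,np.array(P['pose']),P['fx'])
    for t in ['mill_slide','socket_mouth','dial_line','marker_tip','tool_block','crank_hub','crank_knob']:
        r=bot.trace(t,c)
        for q in r[:2]:
            u,v=q['uv']; dd=d[int(round(v)),int(round(u))]
            print(t,round(q['score'],2),q['uv'],q['pixels'].sum(),px2w(c,u,v,d=dd,P=P))
a=cv2.imread('pics/top0.png');b=cv2.imread('pics/scene0.png')
cv2.imwrite('pics/both0.png',cv2.resize(np.vstack([a,b]),None,fx=.78,fy=.78))
print(bot.get_obs())
E
```

```text
top [[ 0.0145  0.9792 -0.2024  0.2607]
 [-0.9999  0.0132 -0.0077  0.0427]
 [-0.0048  0.2025  0.9793  1.067 ]
 [ 0.      0.      0.      1.    ]] 410.20534745179344
mill_slide 0.6 [268.1, 170.4] 1992 [0.4986 0.0286 0.1292]
socket_mouth 0.6 [270.9, 166.4] 1911 [0.5089 0.022  0.1273]
dial_line 0.74 [266.2, 161.5] 269 [0.5195 0.0333 0.1321]
tool_block 0.69 [190.2, 179.3] 1334 [0.4907 0.2241 0.0589]
crank_hub 0.76 [179.2, 189.2] 274 [0.4631 0.2489 0.0675]
crank_knob 0.57 [175.9, 191.2] 211 [0.4592 0.2583 0.0608]
crank_knob 0.25 [345.2, 151.8] 459 [ 0.5684 -0.1695  0.0587]
scene [[-0.7921  0.4078 -0.4541  0.0588]
 [-0.6103 -0.5179  0.5995  0.5965]
 [ 0.0093  0.752   0.6591  0.7106]
 [ 0.      0.      0.      1.    ]] 373.81548494384185
mill_slide 0.94 [245.0, 200.1] 2479 [0.4942 0.0636 0.0823]
mill_slide 0.52 [205.4, 257.2] 513 [0.4565 0.249  0.0676]
socket_mouth 0.63 [245.0, 195.1] 2391 [0.521  0.0306 0.0611]
socket_mouth 0.55 [207.1, 254.7] 579 [0.4576 0.2423 0.0688]
dial_line 0.69 [268.5, 264.9] 448 [0.3622 0.1409 0.0059]
dial_line 0.58 [248.0, 168.8] 119 [0.5313 0.0046 0.1272]
tool_block 0.93 [200.3, 263.3] 1739 [0.4587 0.2639 0.0593]
crank_hub 0.88 [204.2, 258.2] 461 [0.4562 0.2531 0.0683]
crank_knob 0.78 [204.7, 254.6] 551 [0.4607 0.2464 0.0707]
{'clock': 0.8, 'joint_pos': array([-1.106 ,  0.2406,  0.0051,  1.3352, -0.    ,  1.5708]), 'joint_vel': array([-0.    ,  0.0002,  0.0009, -0.0009,  0.0001,  0.0003]), 'tau': array([  0.0003, -37.2154,  25.2678,   0.0009,  -0.0001,  -0.    ]), 'eef_pos': array([ 0.2241, -0.447 ,  0.3039]), 'tool_rot': array([0.9731, 0.2303, 0.    , 0.    ]), 'ft_force': array([-0.1558, -0.351 , -0.3393]), 'ft_torque': array([-0.0012, -0.0519, -0.0146]), 'grasp_force': 0.0, 'grip_width': 0.08541474881062602}
```

View pics/both0.png

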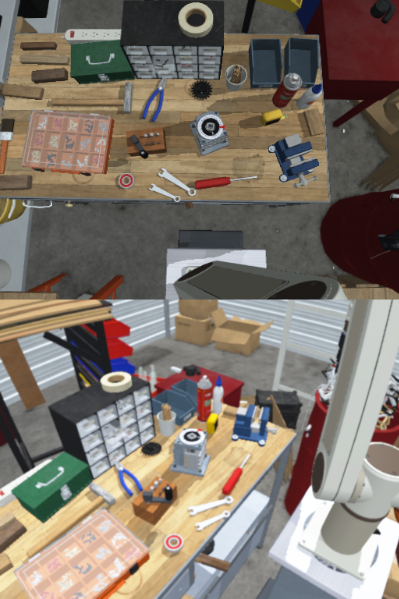

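```bash
cat >> h.py <<'E'
from scipy.spatial.transform import Rotation as R
def row(p,yaw=None):
    """shift mm in tool axes and turn deg to bring TCP to p with tool x at yaw (deg, world)"""
    o=bot.get_obs(); M=R.from_quat(o['tool_rot']).as_matrix()
    y0=np.degrees(np.arctan2(M[1,0],M[0,0]))
    s=1000*M.T@(np.array(p)-o['eef_pos'])
    t=0 if yaw is None else -((yaw-y0+180)%360-180)
    return s.round(1),round(t,1),'yaw0',round(y0,1)
E
python3 - <<'E'
from h import *
np.set_printoptions(precision=4,suppress=True)
print(row([.40,.14,.36],0))
o=bot.get_obs();M=R.from_quat(o['tool_rot']).as_matrix();T=bot.camera_params('wrist')['pose']
print(M.T@(T[:3,3]-o['eef_pos']));print(M.T@T[:3,:3])
E
```

```text
(array([ 420.3, -445.9,  -56.1]), np.float64(26.6), 'yaw0', np.float64(26.6))
[ 0.0787 -0.0003 -0.0691]
[[-0.0007  0.9508  0.3098]
 [ 1.      0.0007  0.0002]
 [-0.0001  0.3098 -0.9508]]
```

Request:
step_arm([
  [[38, -40, -6], 3],
  [[76, -81, -10], 6],
  [[115, -122, -16], 9],
  [[153, -162, -20], 12],
  [[191, -203, -26], 15],
  [[229, -243, -30], 18],
  [[268, -284, -36], 21],
  [[306, -324, -40], 24],
  [[344, -365, -46], 26.6],
  [[382, -405, -50], 26.6],
  [[420, -446, -56], 26.6],
  [[420, -446, -56], 26.6],
])

```text
clock: 2.3
eef_pos: [0.4023, 0.0359, 0.3587]
tool_rot: [0.999, 0.032, -0.001, -0.022]
ft_force: [-0.6, 0.9, -0.2]
grip_width: 0.0851
grasp_force: 0.0
```

Run:
```python
from h import *
np.set_printoptions(precision=4,suppress=True)
o=bot.get_obs(); print(o['eef_pos'],o['tool_rot'],o['clock'])
c='wrist'
im,d,P=save(c,'w1.png'); np.savez('w1.npz',d=d,**{k:P[k] for k in P})
for t in ['mill_slide','socket_mouth','dial_line','marker_tip','tool_block','crank_hub','crank_knob']:
    for q in bot.trace(t,c)[:2]:
        u,v=q['uv']; dd=d[int(round(v)),int(round(u))]
        print(t,round(q['score'],2),q['uv'],q['pixels'].sum(),px2w(c,u,v,d=dd,P=P))
cv2.imwrite('pics/w1b.png',cv2.resize(im[:,:,::-1],(768,576),interpolation=cv2.INTER_CUBIC))
```

```text
[0.4023 0.0359 0.3587] [ 0.9992  0.0321 -0.0014 -0.0224] 2.3
mill_slide 0.63 [286.6, 54.5] 9527 [0.5212 0.0279 0.0983]
mill_slide 0.16 [92.2, 97.0] 1880 [0.4666 0.2524 0.0685]
dial_line 0.69 [297.1, 34.0] 1857 [0.5355 0.0208 0.1265]
dial_line 0.46 [288.7, 47.0] 9486 [0.5266 0.0268 0.1102]
marker_tip 0.71 [332.8, 57.2] 122 [ 0.5176 -0.0131  0.1309]
tool_block 0.95 [124.0, 74.2] 6375 [0.4944 0.2167 0.0579]
crank_hub 0.95 [92.2, 99.8] 1930 [0.4634 0.252  0.0696]
crank_knob 0.9 [93.8, 97.6] 1778 [0.4661 0.2498 0.0696]
crank_knob 0.49 [332.3, 56.5] 99 [ 0.5183 -0.0127  0.1301]
```

View pics/w1b.png

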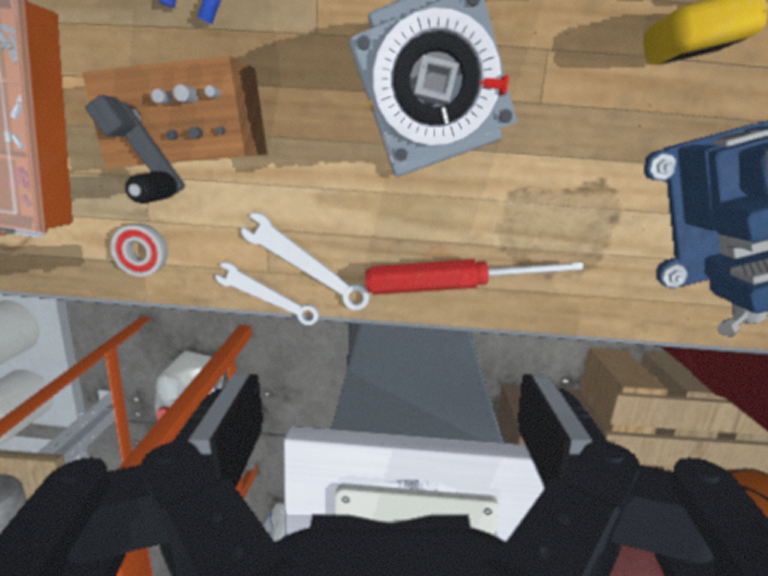

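Run:
```python
from h import *
o=bot.get_obs();print(o['eef_pos'],o['clock'],row([.48,.14,.34],0),o['joint_pos'])
```

```text
[0.40141933 0.03551608 0.3585307 ] 2.7 (array([ 85.1, -98.4,  22.8]), np.float64(3.6), 'yaw0', np.float64(3.6)) [ 0.06248738  0.02897223 -0.10202953  1.44138286  0.04496726  3.14056129]
```

Request:
step_arm([
  [[0, 0, 0], -10],
  [[3, -14, 0], -20],
  [[6, -28, 0], -30],
  [[9, -42, 0], -40],
  [[12, -56, 0], -50],
  [[15, -70, 0], -60],
  [[18, -84, 0], -70],
  [[18, -84, 0], -80],
  [[18, -84, 0], -90],
  [[18, -84, 0], -100],
])

```text
clock: 3.95
eef_pos: [0.4141, 0.1206, 0.3623]
tool_rot: [0.615, 0.788, 0.016, -0.015]
ft_force: [0.0, -0.1, 1.2]
grip_width: 0.0856
grasp_force: 0.0
```

Request:
step_arm([
  [[0, 0, 0], -10],
  [[0, 0, 0], -20],
  [[0, 0, 0], -30],
  [[0, 0, 0], -40],
  [[0, 0, 0], -50],
  [[0, 0, 0], -60],
  [[0, 0, 0], -70],
  [[0, 0, 0], -80],
  [[0, 0, 0], -90],
  [[0, 0, 0], -100],
  [[0, 0, 0], -100],
  [[0, 0, 0], -100],
])

```text
clock: 5.45
eef_pos: [0.4143, 0.1207, 0.3623]
tool_rot: [-0.204, 0.979, 0.022, 0.002]
ft_force: [0.6, -0.3, 0.6]
grip_width: 0.0853
grasp_force: 0.0
```

Run:
```python
from h import *
np.set_printoptions(precision=4,suppress=True)
o=bot.get_obs(); print(o['eef_pos'],o['tool_rot'],o['clock'],o['joint_pos'],row(o['eef_pos'],200))
c='wrist'
im,d,P=save(c,'w2.png'); print(P['fx'])
for t in ['marker_tip','tool_block','crank_hub','crank_knob','dial_line','socket_mouth']:
    for q in bot.trace(t,c)[:1]:
        u,v=q['uv']; dd=d[int(round(v)),int(round(u))]
        print(t,round(q['score'],2),q['uv'],q['pixels'].sum(),px2w(c,u,v,d=dd,P=P))
cv2.imwrite('pics/w2b.png',cv2.resize(im[:,:,::-1],(768,576),interpolation=cv2.INTER_CUBIC))
# cloud
vv,uu=np.mgrid[0:384,0:512]
K=np.array([[P['fx'],0,P['cx']],[0,P['fy'],P['cy']],[0,0,1.]])
n=cv2.undistortPoints(np.stack([uu.ravel(),vv.ravel()],-1).astype(float)[:,None],K,np.array(P['D'],float))[:,0]
T=np.array(P['pose']); W=T[:3,3]+(np.c_[n[:,0],-n[:,1],-np.ones(len(n))]*d.ravel()[:,None])@T[:3,:3].T
np.savez('w2.npz',W=W,d=d,im=im)
def sl(lo,hi,c,r):
    m=(W[:,2]>lo)&(W[:,2]<hi)&(d.ravel()>0)&(np.hypot(W[:,0]-c[0],W[:,1]-c[1])<r)
    q=W[m]; 
    if len(q)<5: return print('none',lo,hi)
    b=cv2.minAreaRect((q[:,:2]*1000).astype(np.float32)); print(lo,hi,len(q),q.mean(0),b)
sl(.088,.098,(.463,.25),.04); sl(.108,.125,(.44,.23),.06); sl(.066,.076,(.45,.24),.08); sl(.122,.136,(.53,.02),.07); sl(.055,.064,(.49,.215),.09)
```

```text
[0.4143 0.1207 0.3623] [-0.2039  0.9787  0.0224  0.0025] 5.45 [ 0.2597  0.0797 -0.0381  1.4456  0.0444 -0.1509] (array([0., 0., 0.]), np.float64(3.5), 'yaw0', np.float64(-156.5))
299.2222915241156
marker_tip 0.66 [139.8, 214.7] 1274 [0.509  0.027  0.1175]
tool_block 0.77 [292.5, 233.8] 4419 [0.4884 0.2169 0.0588]
crank_hub 0.72 [324.3, 228.3] 1002 [0.4453 0.2288 0.115 ]
crank_knob 0.6 [324.2, 229.9] 978 [0.4626 0.2505 0.0694]
dial_line 0.87 [126.4, 233.8] 1204 [0.5345 0.0206 0.1226]
socket_mouth 0.74 [144.7, 201.7] 8941 [0.4872 0.0294 0.1272]
0.088 0.098 251 [0.4829 0.2598 0.0916] ((465.173828125, 247.3477020263672), (79.34645080566406, 20.135330200195312), 35.182456970214844)
0.108 0.125 244 [0.4364 0.2271 0.1144] ((437.31585693359375, 227.9398956298828), (18.9470157623291, 19.938060760498047), 81.49208068847656)
0.066 0.076 417 [0.4808 0.2312 0.0698] ((481.14703369140625, 234.8740692138672), (64.8272933959961, 92.58700561523438), 66.1661376953125)
0.122 0.136 3781 [0.5168 0.0242 0.127 ] ((519.46240234375, 25.084728240966797), (81.61612701416016, 81.69451904296875), 22.901399612426758)
0.055 0.064 3185 [0.4906 0.227  0.0591] ((478.5458068847656, 232.7705841064453), (100.48716735839844, 121.3671646118164), 7.8826904296875)
```

View pics/w2b.png

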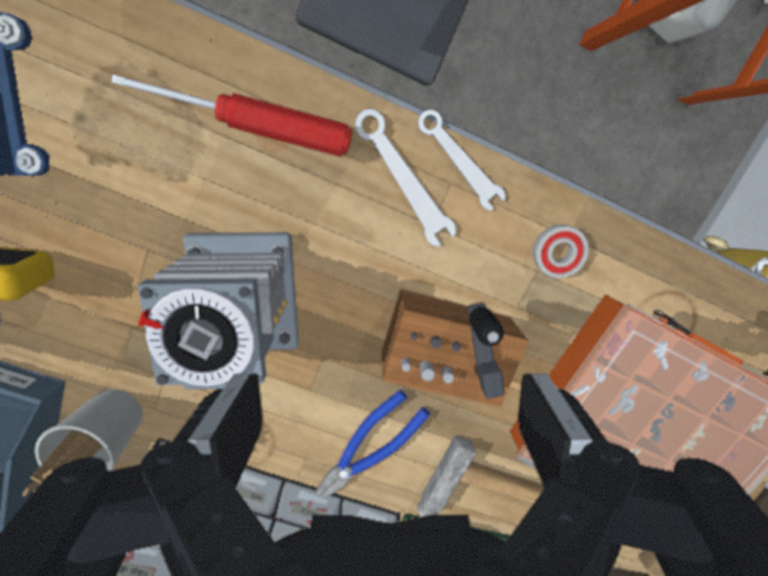

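Run:
```python
from h import *
np.set_printoptions(precision=4,suppress=True)
W=np.load('w2.npz')['W'].reshape(384,512,3)
hub=px2w('wrist',488/1.5,384/1.5,z=.093); kn=px2w('wrist',491/1.5,337/1.5,z=.119)
print(hub,kn,kn-hub,np.hypot(*(kn-hub)[:2]),np.degrees(np.arctan2(*(hub-kn)[1::-1])))
print('dial',px2w('wrist',198/1.5,338/1.5,z=.129))
print((W[248:264:2,316:334:2,2]*1000).astype(int))
for c in [(407,367),(427,371),(448,376),(415,336),(437,341),(456,347)]: print(W[int(c[1]/1.5),int(c[0]/1.5)])
```

```text
[0.4873 0.2589 0.093 ] [0.4384 0.2283 0.119 ] [-0.0489 -0.0306  0.026 ] 0.05769762789796536 32.03309334857687
dial [0.5185 0.0252 0.129 ]
[[58 62 83 88 88 89 90 91 91]
 [58 60 83 91 91 92 91 92 93]
 [60 57 81 92 92 91 92 91 91]
 [59 59 78 91 90 92 91 90 92]
 [60 59 77 91 92 92 93 91 91]
 [58 59 60 88 90 92 91 91 90]
 [59 59 58 88 91 92 91 91 92]
 [58 58 58 60 92 92 92 90 93]]
[0.509  0.1924 0.0699]
[0.5033 0.2084 0.0767]
[0.5019 0.2293 0.0733]
[0.481  0.1876 0.0655]
[0.4768 0.2078 0.0668]
[0.4756 0.2269 0.0664]
```

Request:
step_arm([
  [[0, 0, 0], -10.5],
  [[0, 0, 0], -21],
  [[0, 0, 0], -31.5],
  [[0, 0, 0], -42],
  [[0, 0, 0], -52.5],
  [[0, 0, 0], -63],
  [[0, 0, 0], -73.5],
  [[0, 0, 0], -84],
])

```text
clock: 6.8
eef_pos: [0.4144, 0.1208, 0.3623]
tool_rot: [0.809, -0.588, -0.015, -0.017]
ft_force: [-0.4, 0.2, -0.4]
grip_width: 0.0855
grasp_force: 0.0
```

Request:
step_arm([
  [[0, 0, 0], -10.5],
  [[0, 0, 0], -21],
  [[0, 0, 0], -31.5],
  [[0, 0, 0], -42],
  [[0, 0, 0], -52.5],
  [[0, 0, 0], -63],
  [[0, 0, 0], -73.5],
  [[0, 0, 0], -84],
])

```text
clock: 7.8
eef_pos: [0.4144, 0.1208, 0.3623]
tool_rot: [0.994, 0.105, 0.0, -0.023]
ft_force: [0.1, -0.3, -0.2]
grip_width: 0.0855
grasp_force: 0.0
```

Request:
step_arm([
  [[0, 25, 0], 0],
  [[0, 50, 0], 0],
  [[0, 75, 0], 0],
  [[0, 100, 0], 0],
  [[0, 100, 0], 0],
])

```text
clock: 8.43
eef_pos: [0.4277, 0.0678, 0.3577]
tool_rot: [0.997, 0.075, 0.002, -0.005]
ft_force: [-0.3, 0.2, -0.2]
grip_width: 0.0854
grasp_force: 0.0
```

```bash
cat >> h.py <<'E'
def st():
    o=bot.get_obs(); M=R.from_quat(o['tool_rot']).as_matrix()
    print('t',round(o['clock'],2),'p',o['eef_pos'].round(4),'zax',M[:,2].round(4),'yaw',round(np.degrees(np.arctan2(M[1,0],M[0,0])),1),'j',o['joint_pos'].round(3),'F',o['ft_force'].round(1),'w',round(o['grip_width'],4),round(o['grasp_force'],1))
E
python3 -c "
from h import *
st()"
```

```text
t 8.43 p [0.4277 0.0678 0.3577] zax [ 0.0022  0.0108 -0.9999] yaw 8.6 j [ 0.152  0.086 -0.042  1.439  0.01  -3.141] F [-0.3  0.2 -0.2] w 0.0854 0.0
```

Request:
step_arm([
  [[0, 15, 0], 0],
  [[0, 25, 0], 0],
  [[0, 25, 0], 0],
])

```text
clock: 8.8
eef_pos: [0.4294, 0.0581, 0.3576]
tool_rot: [0.998, 0.067, 0.002, 0.0]
ft_force: [0.2, -0.2, 0.9]
grip_width: 0.0856
grasp_force: 0.0
```

```bash
python3 -c "
from h import *
st();print(row([.47,.20,.30],212))"
```

```text
t 8.8 p [0.4294 0.0581 0.3576] zax [ 4.1e-03 -3.0e-04 -1.0e+00] yaw 7.7 j [ 1.350e-01  8.700e-02 -4.200e-02  1.438e+00 -1.000e-03 -3.141e+00] F [ 0.2 -0.2  0.9] w 0.0856 0.0
(array([  59. , -135.3,   57.8]), np.float64(155.7), 'yaw0', np.float64(7.7))
```

Request:
step_arm([
  [[10, -22, 0], 10.4],
  [[20, -44, 0], 20.8],
  [[30, -66, 0], 31.1],
  [[40, -90, 0], 41.5],
  [[50, -112, 10], 51.9],
  [[60, -135, 20], 62.3],
  [[70, -160, 30], 72.7],
  [[84, -191, 40], 83],
  [[84, -191, 55], 93.4],
  [[84, -191, 65], 103.8],
  [[84, -191, 75], 114.2],
  [[84, -191, 87], 124.6],
], claw=0.05)

```text
clock: 10.3
eef_pos: [0.4874, 0.2589, 0.2705]
tool_rot: [-0.521, 0.854, -0.001, 0.002]
ft_force: [0.3, 0.2, -0.1]
grip_width: 0.0407
grasp_force: 0.0
```

Request:
step_arm([
  [[0, 0, 0], 10.4],
  [[0, 0, 0], 20.8],
  [[0, 0, 0], 31.2],
  [[0, 0, 0], 31.2],
  [[0, 0, 0], 31.2],
])

```text
clock: 10.92
eef_pos: [0.4874, 0.2587, 0.2707]
tool_rot: [-0.276, 0.961, -0.001, 0.002]
ft_force: [0.1, 0.9, 0.6]
grip_width: 0.0403
grasp_force: 0.0
```

Run:
```python
from h import *
st()
im,d,P=save('wrist','w3.png')
import pickle; pickle.dump((im,d,P),open('w3.pkl','wb'))
cv2.imwrite('pics/w3b.png',cv2.resize(im[:,:,::-1],(768,576),interpolation=cv2.INTER_CUBIC))
```

```text
t 10.93 p [0.4874 0.2587 0.2707] zax [ 3.9e-03 -3.0e-04 -1.0e+00] yaw -148.0 j [ 0.489  0.357  0.078  1.289 -0.002 -0.07 ] F [0.1 0.9 0.6] w 0.0403 0.0
```

View pics/w3b.png

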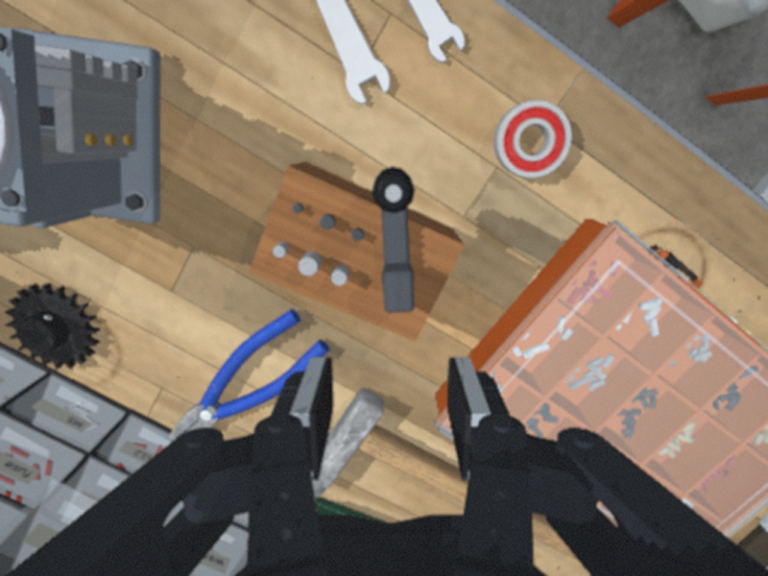

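Run:
```python
from h import *
import pickle
im,d,P=pickle.load(open('w3.pkl','rb'))
np.set_printoptions(precision=4,suppress=True)
L=lambda u,v,z:px2w('wrist',u/1.5,v/1.5,z=z,P=P)
hub=L(398,291,.093); kn=L(393,190,.119)
print(d[190:210:4,258:276:3])
print(hub,kn,np.hypot(*(kn-hub)[:2]),np.degrees(np.arctan2(*(hub-kn)[1::-1])))
print('corners',L(384,270,.093),L(411,270,.093),L(386,312,.093),L(413,311,.093))
print(row(hub,None),'cutter',row(L(338,275,.075)))
# thresholds: high points
pts=np.array([[u,v] for u in range(250,285) for v in range(170,215)])
W=np.array([px2w('wrist',u,v,d=d[v,u],P=P) for u,v in pts]); m=(W[:,2]>.087)&(W[:,2]<.1); print(W[m].mean(0),m.sum(),cv2.minAreaRect((W[m,:2]*1000).astype(np.float32)))
```

```text
[[0.261  0.2592 0.2601 0.2609 0.2593 0.2603]
 [0.2624 0.2612 0.261  0.2614 0.2591 0.2603]
 [0.2625 0.2632 0.2628 0.2626 0.2626 0.2629]
 [0.2641 0.2628 0.2639 0.263  0.2641 0.2642]
 [0.265  0.2649 0.264  0.2648 0.2645 0.2654]]
[0.4863 0.2637 0.093 ] [0.437  0.2291 0.119 ] 0.06020501788103207 35.00636374765163
corners [0.4799 0.2502 0.093 ] [0.4717 0.2632 0.093 ] [0.5011 0.2647 0.093 ] [0.4921 0.2778 0.093 ]
(array([ -1.2,   5.2, 177.7]), 0, 'yaw0', np.float64(-148.0)) cutter (array([  3.2, -31.4, 195.8]), 0, 'yaw0', np.float64(-148.0))
[0.4862 0.2634 0.0915] 571 ((487.0533752441406, 263.8646545410156), (26.22174644470215, 17.67229461669922), 32.61983108520508)
```

Request:
step_arm([
  [[-1, 5, 0], -1.5],
  [[-1, 5, 30], -1.5],
  [[-1, 5, 60], -1.5],
  [[-1, 5, 90], -1.5],
  [[-1, 5, 105], -1.5],
  [[-1, 5, 115], -1.5],
  [[-1, 5, 125], -1.5],
  [[-1, 5, 125], -1.5],
], claw=0.35)

```text
clock: 11.98
eef_pos: [0.486, 0.2634, 0.1455]
tool_rot: [-0.287, 0.958, -0.001, 0.002]
ft_force: [0.7, -0.4, 0.7]
grip_width: 0.0275
grasp_force: 0.0
```

Request:
step_arm([
  [[0, 0, 0], 0],
  [[0, 0, 0], 0],
  [[0, 0, 0], 0],
  [[0, 0, 0], 0],
  [[0, 0, 0], 0],
], claw=1)

```text
clock: 12.6
eef_pos: [0.4866, 0.2636, 0.1464]
tool_rot: [-0.287, 0.958, -0.001, 0.003]
ft_force: [0.4, -0.3, 4.0]
grip_width: 0.0168
grasp_force: 60.8
```

Request:
step_arm([
  [[0, 0, -15], 0],
  [[0, 0, -35], 0],
  [[0, 0, -60], 0],
  [[0, 0, -90], 0],
  [[0, 0, -120], 0],
  [[5, -10, -150], 0],
  [[15, -30, -155], 0],
  [[26, -52, -155], 0],
  [[38, -78, -155], 0],
  [[50, -102, -155], 0],
  [[50, -102, -155], 0],
  [[50, -102, -155], 0],
])

```text
clock: 14.1
eef_pos: [0.4995, 0.151, 0.3009]
tool_rot: [-0.287, 0.958, -0.0, 0.002]
ft_force: [-0.0, 0.2, -2.9]
grip_width: 0.0168
grasp_force: 60.2
```

Run:
```python
from h import *
import pickle
st()
im,d,P=save('wrist','w4.png')
pickle.dump((im,d,P),open('w4.pkl','wb'))
a=cv2.resize(im[:,:,::-1],(512,384)); u,v=w2px('wrist',[.519,.025,.129],P); print(u,v)
x0=int(max(0,u-75));y0=int(max(0,v-75)); c=cv2.resize(im[y0:y0+150,x0:x0+150,::-1],(600,600),interpolation=cv2.INTER_CUBIC); print(x0,y0)
sm=cv2.resize(a,(200,150)); c[450:,400:]=sm
cv2.imwrite('pics/w4c.png',c)
```

```text
t 14.1 p [0.4995 0.151  0.3009] zax [ 3.2e-03  2.0e-04 -1.0e+00] yaw -146.6 j [ 2.940e-01  2.830e-01  5.400e-02  1.338e+00 -1.000e-03 -2.890e-01] F [-0.   0.2 -2.9] w 0.0168 60.2
114.86039079375624 131.4635001188024
39 56
```

View pics/w4c.png

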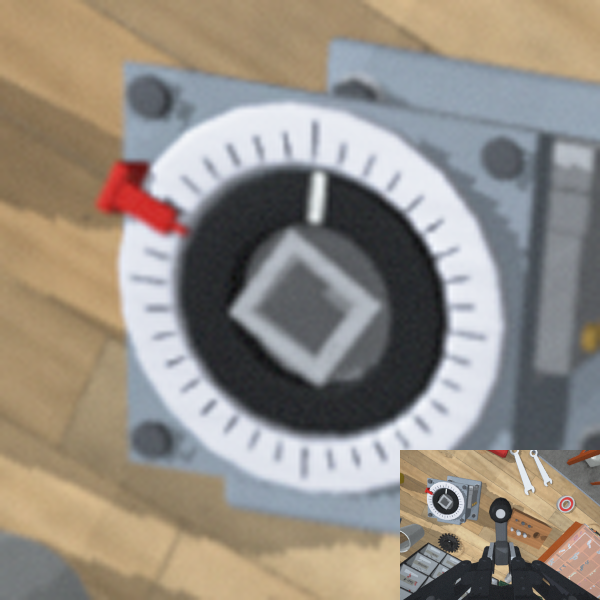

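Run:
```python
from h import *
import pickle
np.set_printoptions(precision=4,suppress=True)
im,d,P=pickle.load(open('w4.pkl','rb'))
L=lambda u,v,z:px2w('wrist',39+(u+.5)/4-.5,56+(v+.5)/4-.5,z=z,P=P)[:2]
vv,uu=np.mgrid[56:206,39:189]
W=np.array([px2w('wrist',u,v,d=d[v,u],P=P) for u,v in zip(uu.ravel()[::2],vv.ravel()[::2])])
for (u,v) in [(312,300),(318,200),(300,130),(305,275),(293,238),(240,309),(375,305)]:
    print('depth pt',(u,v),px2w('wrist',39+u/4,56+v/4,d=d[56+v//4,39+u//4],P=P))
# ring mask: white scale ellipse fit
sub=im[56:206,39:189].astype(int); m=((sub.min(2)>200)).astype(np.uint8)
cs=max(cv2.findContours(m,cv2.RETR_EXTERNAL,cv2.CHAIN_APPROX_NONE)[0],key=cv2.contourArea)
h=cv2.convexHull(cs)[:,0]; w=np.array([px2w('wrist',39+u,56+v,z=.126,P=P)[:2] for u,v in h])
A=np.c_[2*w,np.ones(len(w))]; s=np.linalg.lstsq(A,(w**2).sum(1),rcond=None)[0]; c=s[:2]; print('scale centre',c,'R',np.sqrt(s[2]+c@c))
dk=((sub.max(2)<60)).astype(np.uint8); cs=max(cv2.findContours(dk,cv2.RETR_EXTERNAL,cv2.CHAIN_APPROX_NONE)[0],key=cv2.contourArea)
h=cv2.convexHull(cs)[:,0]; w=np.array([px2w('wrist',39+u,56+v,z=.129,P=P)[:2] for u,v in h]);A=np.c_[2*w,np.ones(len(w))]; s=np.linalg.lstsq(A,(w**2).sum(1),rcond=None)[0]; c=s[:2];print('dial',c,np.sqrt(s[2]+c@c))
Q=np.array([L(*q,.13) for q in [(293,228),(382,305),(318,387),(230,310)]]); print('sq c',Q.mean(0))
for i in range(4):
    e=Q[(i+1)%4]-Q[i]; print('edge',np.hypot(*e),np.degrees(np.arctan2(e[1],e[0]))%90)
ln=L(318,172,.129)-c; mk=L(186,234,.13)-c
a,b=np.degrees(np.arctan2(ln[1],ln[0])),np.degrees(np.arctan2(mk[1],mk[0])); print('line',a,np.hypot(*ln),'marker',b,np.hypot(*mk),'cw',(a-b)%360)
```

```text
depth pt (312, 300) [0.5262 0.0184 0.1053]
depth pt (318, 200) [0.4994 0.0191 0.1293]
depth pt (300, 130) [0.4899 0.0098 0.1275]
depth pt (305, 275) [0.5174 0.0195 0.1189]
depth pt (293, 238) [0.5084 0.0184 0.1302]
depth pt (240, 309) [0.5273 0.0148 0.1291]
depth pt (375, 305) [0.5117 0.0374 0.129 ]
scale centre [0.52   0.0249] R 0.03866153154320264
dial [0.5185 0.0267] 0.02601614399481222
sq c [0.5194 0.0259]
edge 0.021767473490938646 79.7366202668203
edge 0.02244664363701278 80.3894298611652
edge 0.02211155223252878 78.38349374241166
edge 0.021923191451136585 79.52187415849207
line -156.72672039850343 0.02610804737342578 marker -88.53789444677747 0.027068897583478396 cw 291.81117404827404
```

Request:
step_arm([
  [[5, -12, 0], 10.5],
  [[10, -23, 0], 21],
  [[16, -35, 0], 31.5],
  [[21, -47, 0], 42],
  [[26, -58, 0], 52.5],
  [[31, -70, 0], 63],
  [[36, -81, 0], 73.5],
  [[42, -93, 0], 84],
  [[47, -104, 0], 94.5],
  [[52, -116, 0], 105],
  [[52, -116, 0], 115.5],
  [[52, -116, 0], 126],
])

```text
clock: 15.65
eef_pos: [0.5202, 0.0261, 0.3008]
tool_rot: [0.725, 0.689, 0.001, 0.001]
ft_force: [0.2, 0.4, -2.5]
grip_width: 0.0168
grasp_force: 60.2
```

Request:
step_arm([
  [[0, 0, 0], 8],
  [[0, 0, 0], 8],
  [[0, 0, 0], 8],
])

```text
clock: 16.02
eef_pos: [0.5202, 0.0259, 0.3009]
tool_rot: [0.769, 0.64, 0.001, 0.001]
ft_force: [-0.4, -0.6, -2.7]
grip_width: 0.0168
grasp_force: 60.2
```

Run:
```python
from h import *
st(); print(row([.5195,.0255,.2715],79.5))
```

```text
t 16.02 p [0.5202 0.0259 0.3009] zax [ 3.7e-03 -2.0e-04 -1.0e+00] yaw 79.6 j [ 0.05   0.281  0.051  1.337 -0.     1.803] F [-0.4 -0.6 -2.7] w 0.0168 60.2
(array([-0.5, -0.7, 29.4]), np.float64(0.1), 'yaw0', np.float64(79.6))
```

Request:
step_arm([
  [[0, -1, 10], 0],
  [[0, -1, 22], 0],
  [[0, -1, 28], 0],
  [[0, -1, 32], 0],
  [[0, -1, 36], 0],
  [[0, -1, 40], 0],
  [[0, -1, 40], 0],
])

```text
clock: 16.9
eef_pos: [0.5197, 0.0258, 0.2609]
tool_rot: [0.769, 0.639, 0.002, 0.001]
ft_force: [1.0, 2.1, -3.7]
grip_width: 0.0167
grasp_force: 60.0
```

Request:
step_arm([
  [[0, 0, 4], 0],
  [[0, 0, 8], 0],
  [[0, 0, 12], 0],
  [[0, 0, 16], 0],
  [[0, 0, 19], 0],
  [[0, 0, 21], 0],
  [[0, 0, 21], 0],
])

```text
clock: 17.77
eef_pos: [0.5197, 0.0259, 0.2403]
tool_rot: [0.769, 0.639, 0.002, 0.001]
ft_force: [0.4, 5.1, 1.2]
grip_width: 0.0166
grasp_force: 60.7
```

Request:
step_arm([
  [[0, 0, 1], 0],
  [[0, 0, 2], 0],
  [[0, 0, 2], 0],
])

```text
clock: 18.15
eef_pos: [0.5198, 0.0259, 0.2401]
tool_rot: [0.769, 0.639, 0.003, 0.002]
ft_force: [-2.3, 5.1, 10.3]
grip_width: 0.017
grasp_force: 61.9
```

Request:
step_arm([
  [[0, 0, -1], 0],
  [[0, 0, -1], 0],
  [[0, 0, -1], 0],
  [[0, 0, -1], 0],
  [[0, 0, -20], 0],
  [[0, 0, -40], 0],
  [[0, 0, -65], 0],
  [[20, 0, -75], 0],
  [[40, 0, -75], 0],
  [[60, 0, -75], 0],
  [[60, 0, -75], 0],
], claw=-0.2)

```text
clock: 19.52
eef_pos: [0.5301, 0.0865, 0.3117]
tool_rot: [0.768, 0.64, 0.0, 0.001]
ft_force: [-0.7, 0.1, -0.4]
grip_width: 0.0512
grasp_force: 0.0
```

Run:
```python
from h import *
import pickle
np.set_printoptions(precision=4,suppress=True)
st()
im,d,P=save('wrist','w5.png')
pickle.dump((im,d,P),open('w5.pkl','wb'))
for t in ['crank_knob','crank_hub']:
    for q in bot.trace(t,'wrist')[:1]: print(t,q['score'],q['uv'],q['pixels'].sum())
pts=[(u,v) for u in range(120,400,2) for v in range(100,384,2) if d[v,u]>0]
W=np.array([px2w('wrist',u,v,d=d[v,u],P=P) for u,v in pts])
k=(W[:,2]>.205)&(W[:,2]<.222)&(np.hypot(W[:,0]-.53,W[:,1]-.085)<.03); print('knob',W[k].mean(0),k.sum(),cv2.minAreaRect((W[k,:2]*1000).astype(np.float32)))
k=(W[:,2]>.18)&(W[:,2]<.195)&(np.hypot(W[:,0]-.52,W[:,1]-.025)<.03); print('hub',W[k].mean(0),k.sum(),cv2.minAreaRect((W[k,:2]*1000).astype(np.float32)))
cv2.imwrite('pics/w5b.png',im[:,:,::-1])
```

```text
t 19.52 p [0.5301 0.0865 0.3117] zax [ 0.0018 -0.0007 -1.    ] yaw 79.6 j [ 0.162  0.311  0.119  1.378 -0.001  1.915] F [-0.7  0.1 -0.4] w 0.0512 0.0
crank_knob 0.83 [261.9, 235.8] 2604
crank_hub 0.55 [263.6, 233.3] 2619
knob [0.5323 0.0916 0.2053] 9 ((533.1443481445312, 91.31697845458984), (10.758546829223633, 4.345489978790283), 58.65237045288086)
hub [0.5221 0.0335 0.185 ] 187 ((522.1488647460938, 32.8145637512207), (24.529094696044922, 17.095523834228516), 79.15084838867188)
```

View pics/w5b.png

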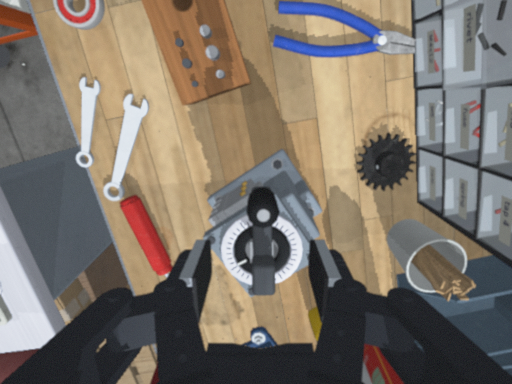

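Request:
step_arm([
  [[4, 1, 20], 0],
  [[4, 1, 40], 0],
  [[4, 1, 52], 0],
  [[4, 1, 57], 0],
  [[4, 1, 57], 0],
])

```text
clock: 20.3
eef_pos: [0.5323, 0.0879, 0.2561]
tool_rot: [0.77, 0.639, 0.001, 0.001]
ft_force: [-0.8, 0.4, 0.5]
grip_width: 0.0509
grasp_force: 0.0
```

Request:
step_arm([
  [[0, 0, 0], 0],
  [[0, 0, 0], 0],
  [[0, 0, 0], 0],
  [[0, 0, 0], 0],
  [[0, 0, 0], 0],
], claw=1)

```text
clock: 20.92
eef_pos: [0.5326, 0.0886, 0.2566]
tool_rot: [0.769, 0.639, 0.002, 0.002]
ft_force: [0.1, 1.6, 4.2]
grip_width: 0.019
grasp_force: 58.8
```

Run:
```python
from h import *
st(); print(row([.5195,.0257,.255]))
for a in range(0,361,10): print(a,round(60*np.cos(np.radians(a))),round(60*np.sin(np.radians(a))),end=' | ')
```

```text
t 20.93 p [0.5326 0.0886 0.2566] zax [ 5.5e-03  6.0e-04 -1.0e+00] yaw 79.4 j [ 0.165  0.34   0.016  1.242 -0.     1.921] F [0.1 1.6 4.2] w 0.019 58.8
(array([-64.2,  -1.3,   1.5]), 0, 'yaw0', np.float64(79.4))
0 60 0 | 10 59 10 | 20 56 21 | 30 52 30 | 40 46 39 | 50 39 46 | 60 30 52 | 70 21 56 | 80 10 59 | 90 0 60 | 100 -10 59 | 110 -21 56 | 120 -30 52 | 130 -39 46 | 140 -46 39 | 150 -52 30 | 160 -56 21 | 170 -59 10 | 180 -60 0 | 190 -59 -10 | 200 -56 -21 | 210 -52 -30 | 220 -46 -39 | 230 -39 -46 | 240 -30 -52 | 250 -21 -56 | 260 -10 -59 | 270 0 -60 | 280 10 -59 | 290 21 -56 | 300 30 -52 | 310 39 -46 | 320 46 -39 | 330 52 -30 | 340 56 -21 | 350 59 -10 | 360 60 0 |
```

Request:
step_arm([
  [[-5, 9, 0], 0],
  [[-8, 20, 0], 0],
  [[-12, 29, 0], 0],
  [[-18, 38, 0], 0],
  [[-25, 45, 0], 0],
  [[-34, 51, 0], 0],
  [[-43, 55, 0], 0],
  [[-54, 58, 0], 0],
  [[-64, 59, 0], 0],
  [[-64, 59, 0], 0],
])

```text
clock: 22.18
eef_pos: [0.5816, 0.0142, 0.2601]
tool_rot: [0.77, 0.638, 0.006, 0.004]
ft_force: [5.2, 1.9, 12.8]
grip_width: 0.0195
grasp_force: 61.1
```

Run:
```python
from h import *
st(); print(row([.5195,.0257,.2566]))
im,d,P=save('wrist','w6.png')
cv2.imwrite('pics/w6b.png',im[:,:,::-1])
```

```text
t 22.18 p [0.5816 0.0142 0.2601] zax [ 0.0147  0.0013 -0.9999] yaw 79.3 j [2.400e-02 4.140e-01 1.350e-01 1.278e+00 1.000e-03 1.781e+00] F [ 5.2  1.9 12.8] w 0.0195 61.1
(array([ -0.2, -63.2,   2.7]), 0, 'yaw0', np.float64(79.3))
```

View pics/w6b.png

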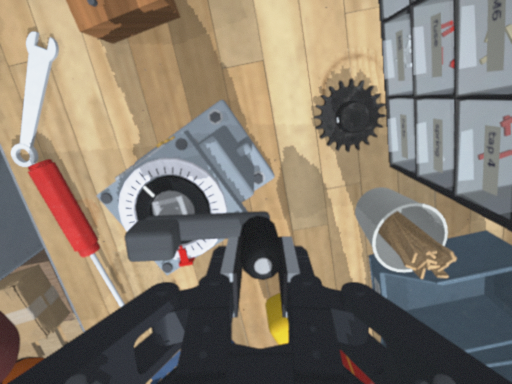

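Request:
step_arm([
  [[-10, -1, -1], 0],
  [[-21, -4, -2], 0],
  [[-30, -8, -3], 0],
  [[-39, -14, -3], 0],
  [[-46, -21, -3], 0],
  [[-52, -30, -3], 0],
  [[-56, -39, -3], 0],
  [[-59, -50, -3], 0],
  [[-60, -60, -3], 0],
  [[-60, -60, -3], 0],
])

```text
clock: 23.48
eef_pos: [0.5104, -0.0366, 0.2627]
tool_rot: [0.77, 0.638, 0.002, 0.007]
ft_force: [0.6, -8.1, 14.8]
grip_width: 0.0194
grasp_force: 59.9
```

Request:
step_arm([
  [[0, 0, -4], 0],
  [[1, -10, -4], 0],
  [[4, -21, -4], 0],
  [[8, -30, -4], 0],
  [[14, -39, -4], 0],
  [[21, -46, -4], 0],
  [[30, -52, -4], 0],
  [[39, -56, -4], 0],
  [[50, -59, -4], 0],
  [[60, -60, -4], 0],
  [[60, -60, -4], 0],
])

```text
clock: 24.85
eef_pos: [0.4612, 0.0369, 0.2628]
tool_rot: [0.769, 0.639, 0.002, 0.002]
ft_force: [2.5, -2.1, 2.5]
grip_width: 0.019
grasp_force: 59.1
```

Run:
```python
from h import *
import pickle
st(); print(row([.5195,.0257,.2566]))
im,d,P=save('wrist','w7.png'); pickle.dump((im,d,P),open('w7.pkl','wb'))
u,v=w2px('wrist',[.5195,.0257,.129],P);print(u,v)
x0=int(np.clip(u-75,0,362));y0=int(np.clip(v-75,0,234));print(x0,y0)
cv2.imwrite('pics/w7b.png',cv2.resize(im[y0:y0+150,x0:x0+150,::-1],(600,600),interpolation=cv2.INTER_CUBIC))
```

```text
t 24.85 p [0.4612 0.0369 0.2628] zax [ 5.3e-03 -6.0e-04 -1.0e+00] yaw 79.4 j [ 8.000e-02  1.870e-01 -1.730e-01  1.206e+00 -1.000e-03  1.836e+00] F [ 2.5 -2.1  2.5] w 0.019 59.1
(array([-0.4, 59.4,  6.5]), 0, 'yaw0', np.float64(79.4))
341.3948431502562 210.30285507957726
266 135
```

View pics/w7b.png

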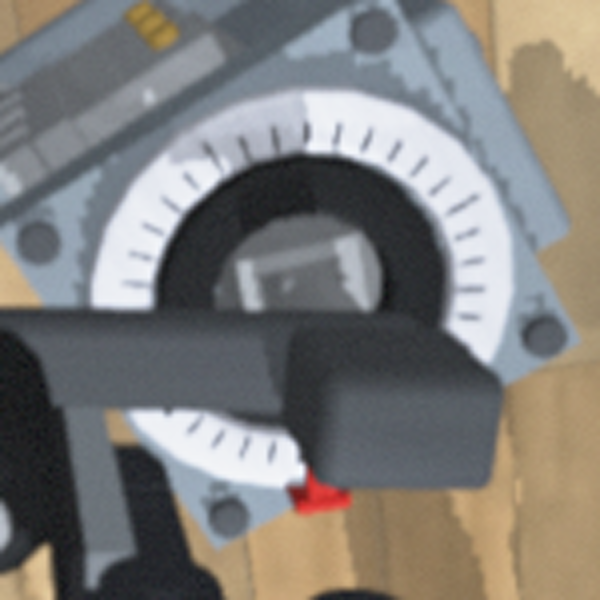

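Run:
```python
from h import *
import pickle
im,d,P=pickle.load(open('w7.pkl','rb'))
o=bot.get_obs()
def TT(p,q):
    T=np.eye(4);T[:3,:3]=R.from_quat(q).as_matrix();T[:3,3]=p;return T
rel=np.linalg.inv(TT(o['eef_pos'],o['tool_rot']))@np.array(P['pose'])
P6=dict(P);P6['pose']=TT([0.5816,0.0142,0.2601],[0.77,0.638,0.006,0.004])@rel
g=cv2.imread('pics/w6.png').astype(int)
# scale ring centre check
c=np.array([.5195,.0257])
for uv in [(146,186),(148,188),(154,195)]:
    w=px2w('wrist',*uv,z=.129,P=P6)[:2]-c; print(uv,np.hypot(*w),np.degrees(np.arctan2(w[1],w[0])))
w=px2w('wrist',172,204,z=.13,P=P6); print('dial centre by eye',w)
print(g[180:200,140:165].min(2))
```

```text
(146, 186) 0.025448661090161456 116.17341230875293
(148, 188) 0.023536109061612086 115.91100163417778
(154, 195) 0.017207202637437257 116.43016887969128
dial centre by eye [0.52282131 0.03247918 0.13      ]
[[238 237 236 231 216 209 228 234 223 184 126  93  72  55  35  33  36  40
   29  33  35  36  39  39  37]
 [237 238 238 238 234 223 221 197 157 118  87  62  46  35  38  33  35  32
   39  39  39  33  35  39  35]
 [232 237 241 241 234 207 169 134  99  68  48  35  30  30  32  39  32  32
   35  36  38  38  35  31  37]
 [206 233 241 238 207 153 115  85  64  46  34  31  34  30  37  31  34  34
   39  31  34  35  28  35  37]
 [207 233 238 218 154 106  72  55  38  41  41  38  40  34  36  41  36  36
   32  32  35  37  35  36  39]
 [231 235 224 183 144 107  65  37  37  43  34  44  26  37  35  34  36  30
   33  36  35  39  36  29  32]
 [240 225 191 187 203 178 118  61  35  43  40  43  36  37  35  36  33  31
   33  36  36  36  32  31  33]
 [232 185 154 197 234 231 183 115  64  39  36  39  41  40  38  28  38  33
   29  33  37  32  33  36  33]
 [201 139 118 163 224 238 230 186 121  67  40  42  44
[... 507 characters left out ...]
66 221 238 234 200 140  84  41  37  33
   47  59  79  96 105 103 106]
 [ 37  37  42  42  42  41  41  56  94 158 219 237 235 205 136  63  46  58
   71  91  97 103 108 105 110]
 [ 39  42  42  38  39  41  41  41  52  90 159 220 236 223 155  78  67  88
   99 107 105 109 108 107 108]
 [ 39  38  46  42  42  43  40  43  40  49  90 152 192 184 123  80  97 112
  111 108 108 106 108 108 107]
 [ 38  42  39  45  41  41  42  45  37  42  50  80 111 109  81  89 113 115
  112 105 108 108 108 111 107]
 [ 35  43  41  41  45  41  46  42  43  43  40  48  50  60  73 103 115 112
  110 104 109 110 110 108 109]
 [ 41  38  45  45  44  39  41  41  47  36  47  47  47  60  89 105 112 105
  111 110 112 112 112 116 121]]
```

Request:
step_arm([
  [[5, 0, 0], 0],
  [[10, 1, 0], 0],
  [[14, 2, 0], 0],
  [[18, 3, 0], 0],
  [[18, 3, 0], 0],
])

```text
clock: 25.52
eef_pos: [0.467, 0.0532, 0.2623]
tool_rot: [0.77, 0.638, 0.001, 0.002]
ft_force: [3.8, -3.7, 0.0]
grip_width: 0.0195
grasp_force: 58.9
```

Request:
step_arm([
  [[0, 0, 0], 0],
  [[0, 0, 0], 0],
  [[0, 0, 0], 0],
  [[0, 0, -20], 0],
  [[0, 0, -45], 0],
  [[0, 0, -75], 0],
  [[-35, 17, -100], 0],
  [[-75, 35, -117], 0],
  [[-110, 52, -117], 0],
  [[-145, 67, -117], 0],
  [[-145, 67, -117], 0],
], claw=-0.2)

```text
clock: 26.9
eef_pos: [0.5055, -0.1031, 0.3793]
tool_rot: [0.771, 0.637, 0.001, 0.001]
ft_force: [0.3, 0.9, 0.2]
grip_width: 0.0512
grasp_force: 0.0
```

Run:
```python
from h import *
import pickle
st()
im,d,P=save('wrist','w8.png'); pickle.dump((im,d,P),open('w8.pkl','wb'))
u,v=w2px('wrist',[.5195,.0257,.129],P);print(u,v)
x0=int(np.clip(u-60,0,392));y0=int(np.clip(v-60,0,264));print(x0,y0)
cv2.imwrite('pics/w8b.png',cv2.resize(im[y0:y0+120,x0:x0+120,::-1],(600,600),interpolation=cv2.INTER_CUBIC))
```

```text
t 26.9 p [ 0.5055 -0.1031  0.3793] zax [ 2.8e-03  1.0e-04 -1.0e+00] yaw 79.2 j [-2.010e-01  2.530e-01  2.160e-01  1.531e+00  1.000e-03  1.558e+00] F [0.3 0.9 0.2] w 0.0512 0.0
249.0987686616681 42.34784630573955
189 0
```

View pics/w8b.png

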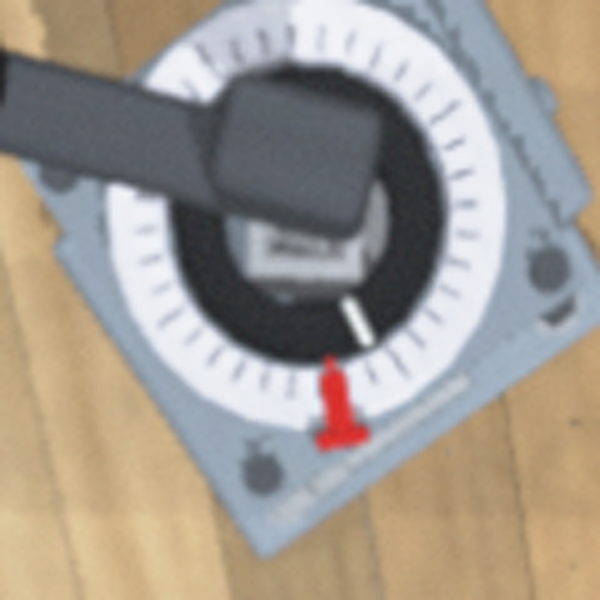

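```bash
cat > ang.py <<'E'
from h import *
import pickle,sys
def run(im,d,P,x0,y0,s=5):
    sub=im[y0:y0+120,x0:x0+120].astype(int)
    dk=(sub.max(2)<60).astype(np.uint8)
    # ring centre from white scale outer hull (z .126)
    m=(sub.min(2)>195).astype(np.uint8)
    cs=max(cv2.findContours(m,cv2.RETR_EXTERNAL,cv2.CHAIN_APPROX_NONE)[0],key=cv2.contourArea)
    w=np.array([px2w('wrist',x0+u,y0+v,z=.127,P=P)[:2] for u,v in cv2.convexHull(cs)[:,0]])
    from scipy.optimize import least_squares
    r=least_squares(lambda q:np.hypot(w[:,0]-q[0],w[:,1]-q[1])-.0395,[.5195,.0257],loss='soft_l1',f_scale=.0005)
    c=r.x; print('centre',c,'rms',np.sqrt(np.mean(r.fun**2)))
    def polar(mask,z,rlo,rhi,lab):
        vs,us=np.nonzero(mask); W=np.array([px2w('wrist',x0+u,y0+v,z=z,P=P)[:2] for u,v in zip(us,vs)])-c
        rr=np.hypot(*W.T); aa=np.degrees(np.arctan2(W[:,1],W[:,0])); k=(rr>rlo)&(rr<rhi)
        print(lab,k.sum(),'ang',np.median(aa[k]).round(2),'mean',aa[k].mean().round(2)); return aa[k].mean()
    a=polar((sub.min(2)>130),.129,.0185,.0245,'line')
    red=(sub[:,:,0]>130)&(sub[:,:,1]<80)
    b=polar(red,.130,.025,.033,'marker'); print('cw to go',a-b)
if __name__=='__main__':
    run(*pickle.load(open(sys.argv[1],'rb')),int(sys.argv[2]),int(sys.argv[3]))
E
python3 ang.py w8.pkl 189 0
python3 - <<'E'
from h import *
import pickle
im,d,P=pickle.load(open('w8.pkl','rb'))
L=lambda u,v,z:px2w('wrist',189+(u+.5)/5-.5,(v+.5)/5-.5,z=z,P=P)[:2]
c=np.array([.5195,.0257])
for n,p in [('line',L(369,343,.129)),('mk',L(331,358,.13)),('hub',L(300,150,.185))]:
    w=p-c; print(n,p,np.hypot(*w),np.degrees(np.arctan2(w[1],w[0])))
print(w2px('wrist',[.4665,.0545,.213],P))
v0=im[60:250:1]
pts=[(u,v) for u in range(150,320,2) for v in range(0,120,2) if d[v,u]>0]
W=np.array([px2w('wrist',u,v,d=d[v,u],P=P) for u,v in pts])
k=(W[:,2]>.203)&(W[:,2]<.225); print('knob',k.sum(), W[k].mean(0) if k.any() else '')
k=(W[:,2]>.178)&(W[:,2]<.195); print('hub',k.sum(),W[k].mean(0),cv2.minAreaRect((W[k,:2]*1000).astype(np.float32)))
print(row([.4665,.0545,.3]))
E
```

```text
centre [0.51923934 0.02482369] rms 0.0013047805342629188
line 21 ang -71.16 mean -71.14
marker 17 ang -89.76 mean -89.64
cw to go 18.504005194062955
line [5.27811407e-01 1.46227284e-04] 0.026871449315724882 -71.9827975604643
mk [ 0.51985397 -0.001249  ] 0.026951325342725704 -89.24746760795176
hub [0.52091189 0.02597057] 0.0014375780028979847 10.848385493316044
[161.75804116  -6.68664464]
knob 106 [0.4659248  0.04725211 0.20806396]
hub 258 [0.51024792 0.02951551 0.18585393] ((497.926025390625, 36.19236755371094), (18.965635299682617, 74.0392074584961), 66.6094741821289)
(array([146.3, -67.4,  79.4]), 0, 'yaw0', np.float64(79.3))
```

Request:
step_arm([
  [[35, -17, 0], 0],
  [[75, -35, 0], 0],
  [[110, -52, 15], 0],
  [[145, -67, 40], 0],
  [[145, -67, 70], 0],
  [[145, -67, 95], 0],
  [[145, -67, 112], 0],
  [[145, -67, 117], 0],
  [[145, -67, 117], 0],
])

```text
clock: 28.08
eef_pos: [0.4664, 0.0543, 0.263]
tool_rot: [0.769, 0.639, 0.001, 0.001]
ft_force: [-0.4, 0.7, 0.6]
grip_width: 0.0509
grasp_force: 0.0
```

Request:
step_arm([
  [[0, 0, 0], 0],
  [[0, 0, 0], 0],
  [[0, 0, 0], 0],
  [[0, 0, 0], 0],
  [[4, 1.5, 0], 0],
  [[8, 3, 0], 0],
  [[12, 5.5, 0], 0],
  [[15, 7.5, 0], 0],
  [[15, 7.5, 0], 0],
  [[15, 7.5, 0], 0],
], claw=1)

```text
clock: 29.32
eef_pos: [0.476, 0.0675, 0.2635]
tool_rot: [0.769, 0.639, 0.001, 0.0]
ft_force: [-5.2, 3.1, 7.6]
grip_width: 0.0192
grasp_force: 58.8
```

Request:
step_arm([
  [[0, 0, 0], 0],
  [[0, 0, 0], 0],
  [[0, 0, 0], 0],
  [[0, 0, -20], 0],
  [[0, 0, -45], 0],
  [[0, 0, -75], 0],
  [[-35, 15, -100], 0],
  [[-75, 30, -117], 0],
  [[-115, 45, -117], 0],
  [[-155, 60, -117], 0],
  [[-155, 60, -117], 0],
], claw=-0.2)

```text
clock: 30.7
eef_pos: [0.5071, -0.099, 0.3794]
tool_rot: [0.771, 0.637, 0.001, 0.001]
ft_force: [-0.2, 0.5, 0.8]
grip_width: 0.0512
grasp_force: 0.0
```

Run:
```python
from h import *
import pickle
from ang import run
st()
im,d,P=save('wrist','w9.png'); pickle.dump((im,d,P),open('w9.pkl','wb'))
u,v=w2px('wrist',[.5195,.0257,.129],P)
x0=int(np.clip(u-60,0,392));y0=int(np.clip(v-60,0,264));print(u,v,x0,y0)
cv2.imwrite('pics/w9b.png',cv2.resize(im[y0:y0+120,x0:x0+120,::-1],(600,600),interpolation=cv2.INTER_CUBIC))
run(im,d,P,x0,y0)
```

```text
t 30.7 p [ 0.5071 -0.099   0.3794] zax [ 3.6e-03 -8.0e-04 -1.0e+00] yaw 79.1 j [-0.193  0.254  0.217  1.53  -0.     1.568] F [-0.2  0.5  0.8] w 0.0512 0.0
247.91577764194074 47.01064450441555 187 0
centre [0.51918515 0.02505242] rms 0.003119893559552167
line 19 ang -85.71 mean -85.49
marker 14 ang -89.4 mean -89.48
cw to go 3.994899246358358
```

View pics/w9b.png

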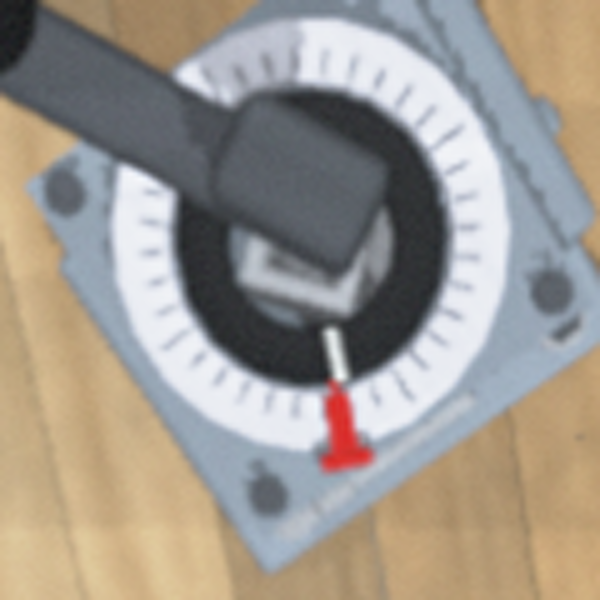

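Request:
step_arm([
  [[35, -15, 0], 0],
  [[75, -30, 0], 0],
  [[115, -45, 15], 0],
  [[155, -60, 40], 0],
  [[155, -60, 70], 0],
  [[155, -60, 95], 0],
  [[155, -60, 112], 0],
  [[155, -60, 117], 0],
  [[155, -60, 117], 0],
])

```text
clock: 31.88
eef_pos: [0.4767, 0.0676, 0.263]
tool_rot: [0.769, 0.639, 0.001, 0.001]
ft_force: [-0.1, -1.3, 1.2]
grip_width: 0.0515
grasp_force: 0.0
```

Request:
step_arm([
  [[0, 0, 0], 0],
  [[0, 0, 0], 0],
  [[0, 0, 0], 0],
  [[0, 0, 0], 0],
  [[2, 1.3, 0], 0],
  [[3.7, 2.6, 0], 0],
  [[3.7, 2.6, 0], 0],
  [[3.7, 2.6, 0], 0],
], claw=1)

```text
clock: 32.88
eef_pos: [0.4793, 0.0706, 0.2636]
tool_rot: [0.769, 0.639, 0.002, 0.001]
ft_force: [-5.2, 2.0, 6.2]
grip_width: 0.019
grasp_force: 58.5
```

Request:
step_arm([
  [[0, 0, 0], 0],
  [[0, 0, 0], 0],
  [[0, 0, 0], 0],
  [[0, 0, -20], 0],
  [[0, 0, -45], 0],
  [[0, 0, -75], 0],
  [[-35, 15, -100], 0],
  [[-75, 30, -117], 0],
  [[-115, 45, -117], 0],
  [[-159, 57, -117], 0],
  [[-159, 57, -117], 0],
], claw=-0.2)

```text
clock: 34.25
eef_pos: [0.5065, -0.0994, 0.3795]
tool_rot: [0.771, 0.637, 0.001, 0.002]
ft_force: [0.3, 0.5, 0.8]
grip_width: 0.0512
grasp_force: 0.0
```

Run:
```python
from h import *
import pickle
from ang import run
st()
im,d,P=save('wrist','w10.png'); pickle.dump((im,d,P),open('w10.pkl','wb'))
u,v=w2px('wrist',[.5195,.0257,.129],P)
x0=int(np.clip(u-60,0,392));y0=int(np.clip(v-60,0,264));print(u,v,x0,y0)
cv2.imwrite('pics/w10b.png',cv2.resize(im[y0:y0+120,x0:x0+120,::-1],(600,600),interpolation=cv2.INTER_CUBIC))
run(im,d,P,x0,y0)
pts=[(u,v) for u in range(150,320) for v in range(0,120) if d[v,u]>0]
W=np.array([px2w('wrist',u,v,d=d[v,u],P=P) for u,v in pts])
k=(W[:,2]>.178)&(W[:,2]<.195)&(np.hypot(W[:,0]-.5195,W[:,1]-.0257)<.012); print('hub z',np.median(W[k,2]))
k=(abs(np.hypot(W[:,0]-.5195,W[:,1]-.0257)-.033)<.004)&(W[:,2]<.14)&(W[:,2]>.11); print('scale z',np.median(W[k,2]))
```

```text
t 34.25 p [ 0.5065 -0.0994  0.3795] zax [ 3.8e-03 -8.0e-04 -1.0e+00] yaw 79.1 j [-0.194  0.253  0.216  1.53  -0.     1.567] F [0.3 0.5 0.8] w 0.0512 0.0
248.3434608466613 46.46019814725972 188 0
centre [0.51912933 0.02520055] rms 0.0017205588167488561
line 20 ang -89.42 mean -89.37
marker 17 ang -89.76 mean -89.73
cw to go 0.3618290089627294
hub z 0.18573828146028293
scale z 0.12719597536508864
```

View pics/w10b.png

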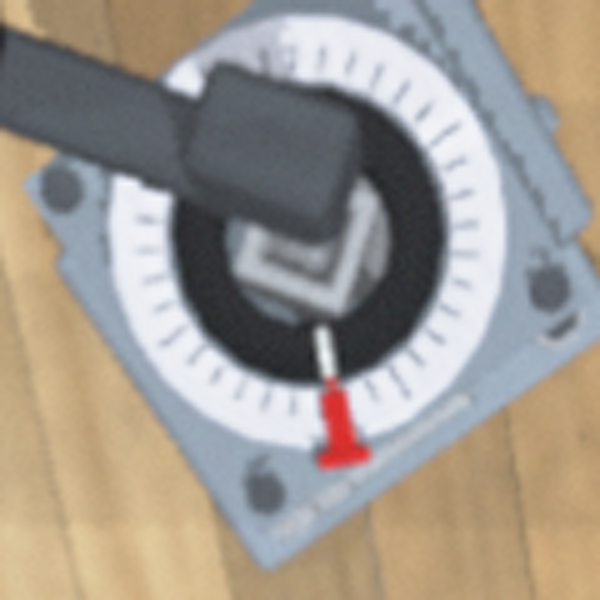

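```bash
python3 -c "
from workcell import bot
print(bot.job_done())"
```

```text
the job is handed in; nothing more can be done
None
```

The crank is out of the tool block and fully home in the socket. I wound it clockwise until the white line met the red marker (about 0.4° off in the last wrist-camera picture), let go with the crank left standing, and handed in at about 34 s; no result came back.

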